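# Release and push off the cover of a pipette-tip box

## Robot

A 6-joint arm with a two-finger parallel gripper is mounted at the origin on the work surface. World frame = base frame: x ahead of the robot, y to its left, z up, the work surface at z = 0. Lengths are in mm, angles in rad, forces in N, time in s.
With the tool pointing down it reaches from about 400 to 925 mm from the base axis. Payload 12.5 kg.
Tool frame: the origin (TCP) lies at the centre of the arm's flange, where the gripper is bolted on; the fingertips stand 190 mm ahead of it and the grasp point (between the pads) lies 171 mm ahead of it; z points along the fingers, y is the direction in which the jaws open and shut (so a half turn about z gives the same grasp; the last joint's range is limited). The gripper opens to 95 mm and grips with 3 to 60 N. Pads are 20 mm wide; open, the fingers measure 119 mm over their backs; the gripper's body (75 mm by 180 mm) begins 59 mm behind the grasp point.
Start: joints at [1.141, 0.491, 1.559, -0, 1.092, -0.106], TCP at [198.833, 592.529, 404.761] pointing down, gripper open.
Joint ranges: [-3.1, 3.1], [-0.84, 2.19], [0.05, 2.79], [-1.13, 4.28], [0.06, 2.93], [-2.69, 2.69]. Speed limits (rad/s): [2.22, 2.22, 2.79, 3.14, 3.14, 3.14].

## Interface

Orientations are given as [roll, pitch, yaw] about the fixed x, y, z axes, in that order (R = Rz(yaw) Ry(pitch) Rx(roll)).
In Python, from cell import env, optics gives the robot as it stands.
- The arm moves only by the tool apply_moves, never from a script. Its argument "commands" is a list of rows, each a list of 7 numbers: the turn, a rotation vector about the tool's x, y, z in degrees, then the shift along the tool's x, y, z in m, then the finger opening in m, from 0 to 0.0951. A call has 1 to 5 rows; each row shifts and turns the commanded pose from where the row before left it, along the tool's axes as they then stand; what a row does not reach is not made up. A row lasts 1/12 s, in which the tool goes at most 41.7 mm and 7.16 degrees, less where a joint would pass 70% of its speed; a pose out of reach is approached as far as the arm can. A call with a gripper value outside its range is refused whole. The fingers move at their own pace and stop on an object; the grip force is fixed at half the most. Time passes only in rows, so rows that do not move let the fingers close. It gives the time, the measured TCP pose, the force and the opening at its end, in the units of the state.
- env.state(): the state, without advancing time (a new reading comes with each control period).
- optics.read_camera(name): name is "scene" or "top" or "wrist"; returns a dict with "color" (400x640x3 uint8, red, green, blue), "fx", "fy", "cx", "cy" (pixels), "eye" and "rotation" of the camera in the world; the wrist camera has in their place "T_tool_cam" (4x4, takes a point from camera to tool coordinates, whose origin is the TCP and whose axes are the flange's). Camera axes: x right, y up, looking along -z (the intrinsics and any distortion apply to the point x, -y, -z); pixel columns grow to the right and rows downward; lengths in mm; the calibration is good to about 2 mm. A picture is of the moment at which its call begins: read the wrist's pose just before it. There is no depth.
- env.job_done(): hands the job in, once; it reports no verdict.
The state is a dict: "t": time; "joints": joint angles; "qvel": joint speeds; "tau": joint torques, N m; "eef_pos": TCP position; "tcp_rot": TCP orientation; "ft_force": force on the tool from outside, world axes, zero at the start; "moment": the same for the moment, N m; "opening": opening from 0.0 (shut) to 1.0 (fully open).
Only numpy, scipy, OpenCV 4.12 (cv2) and the standard library are available. Lean on these libraries where they do the work, as an engineer would, in place of code of your own. Each camera call takes 0.05 s, during which the arm holds its last target. There are 200 camera calls.

## Task

Open the green pipette-tip box: press its snap tab all the way down so that the catch lets go, then push the released cover along its guides until it is completely off the tip well and lies flat on the lid rest at the other end of the box. Only press and push with the fingers: never lift or tip the cover, do not force it while the tab is still up, and leave the bottle, basin, pipettor and tube rack where they are.

Things in the scene. Friction and masses are not known exactly. Their poses are not given: they have to be found in the camera images.
- tip_box: green box fixed to the surface, 130 (x) by 222 mm (y), rails 52 mm high. Origin: centre of underside, z up. Tip well: mouth 94 by 90 mm, centre y = -60 mm, starts covered. The +y half is the flat lid rest, 45 mm high, level with the cover's seat. The cover slides to +y between rails (2 mm play each side) to an end stop at y = 104 mm, 54 mm high. Rear stop: 50 mm high, flush with the cover plate.
- cover: loose white cover, 80 to 170 g: flat plate 110 (x) by 92 (y) by 5 mm with one upright rib across the middle of its top. Origin: centre of the plate's underside, axes as the tip box's. In the tip box's frame it starts at y = -55, z = 45 mm; against the end stop it is at y = +58 mm. Slides easily (1 to 2 N) once released.
- rib (a point): centre of the cover's rib: 70 mm long (x), 8 mm thick (y), standing 16 mm above the plate; this point is 8 mm above the plate's top and 8 mm below the rib's top. Pushing on the rib's -y face towards the tip box's +y slides the cover off.
- tab_top (a point): centre of the flat top of the snap tab's grey pad, 30 mm (x) by 36 mm (y), beside the box on its -x side at mid-length; 64 mm above the work surface when up. The pad's catch reaches over the rail in front of the cover's leading (+y) edge and blocks it while the tab is up.
- snap_tab (a joint): how far the snap tab is pressed straight down, in m: 0 up (it may start up to 0.001 down), 0.010 fully down against its stop. Moving it takes about 3 N; it has no return spring and stays where it is left. The catch clears the cover above 0.008.
- media_bottle: bystander: amber bottle with a white cap, 60 mm wide, 120 mm high, loose; origin at the centre of its underside
- basin: bystander: open white reagent basin, 60 by 130 by 28 mm, loose; origin at the centre of its underside
- pipettor: bystander: multichannel pipettor lying flat, about 190 mm long by 90 mm wide by 28 mm high, loose; origin on its underside, the handle runs towards its -x
- tube_rack: bystander: small green rack 70 by 100 by 50 mm with three capped tubes up to 76 mm high, loose; origin at the centre of its underside
There are look-alikes about, which are no part of the job. What is shaped like the cover but blue or yellow is not meant.

How it is judged:
By the outcome, as a careful person would: the job done as asked, in the order asked, and still so for the second after the job is handed in, with the robot touching nothing.
It also fails if it takes over 40 s, if anything falls off the work surface, if the arm or the gripper's body presses on something with over 40 N, if the wrist force passes 120 N, or if a joint passes its speed limit or range.

## Working session

There is one attempt and no reset: what is moved stays moved. The work goes in short steps, Python scripts to look and compute and a tool call to move; the robot and the scene stay as the last step left them, time stands still between calls to the robot, and variables do not carry over. Pictures are saved under pics/ and viewed, about 8 in all and at most 12, crops included, and the job is handed in when it is done.

Besides the shell and the picture viewer there is one more tool, called after "Call:" as name([rows], argument=value, ...), one row to a line, values as JSON. apply_moves: Moves the arm, as the interface text tells. Its arguments: {"type":"object","properties":{"commands":{"type":"array","items":{"type":"array","items":{"type":"number"}}}},"required":["commands"]}

```bash
mkdir -p pics; ls
python3 - <<'E'
from cell import env, optics
import cv2, numpy as np
print(env.state())
for n in ("scene","top"):
    c=optics.read_camera(n)
    cv2.imwrite(f"pics/{n}0.png",c["color"][...,::-1])
    print(n,{k:(np.round(v,3).tolist() if hasattr(v,'shape') else v) for k,v in c.items() if k!="color"})
E
```

```text
pics
{'t': 0.0, 'joints': array([ 1.14138601e+00,  4.91532673e-01,  1.55949068e+00, -2.88485106e-05,
        1.09166819e+00, -1.05591197e-01]), 'qvel': array([-0.00075636, -0.0018201 ,  0.00054042, -0.00214875, -0.0014086 ,
       -0.00024444]), 'tau': array([-2.12309329e-03, -6.12627983e+01, -2.58181626e+01,  6.92236936e-02,
        4.82160214e-02, -7.57633188e-05]), 'eef_pos': array([198.82320649, 592.48056508, 404.16413485]), 'tcp_rot': array([-3.14049719e+00, -9.03739602e-05,  2.81778680e+00]), 'ft_force': array([-0.16013841, -1.01564446,  0.3095998 ]), 'moment': array([0.0044796 , 0.04024774, 0.00487799]), 'opening': 0.9994970406490342}
scene {'fx': 492.6316152662731, 'fy': 492.6316152662731, 'cx': 323.0708756192614, 'cy': 193.6187029237033, 'eye': [1198.967, -28.447, 763.362], 'rotation': [0.748, -0.019, 1.497]}
top {'fx': 470.4465862664729, 'fy': 470.4465862664729, 'cx': 316.2288685824513, 'cy': 198.70749741113357, 'eye': [367.279, 32.169, 1153.155], 'rotation': [0.148, 0.005, -1.591]}
```

View pics/scene0.png

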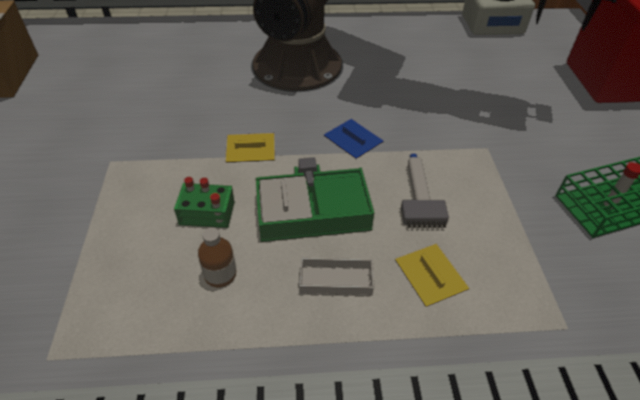

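View pics/top0.png

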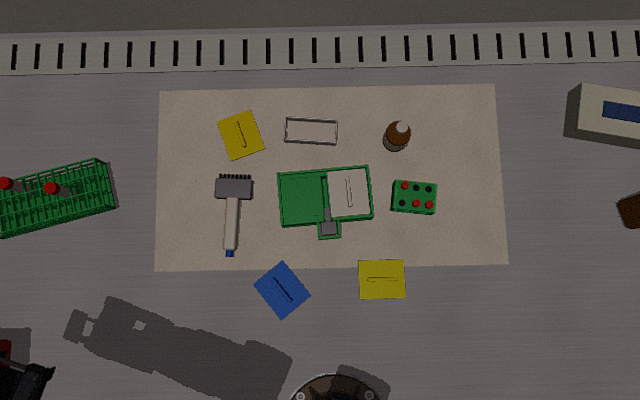

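Candidates: the white cover on the green box (top 350,193), against look-alikes: blue plate (282,290), yellow plates (241,135) and (382,279), white basin (311,131). The white plate in the green box with the grey pad (329,228) is the one. The cover is at the world -y end and the tab faces the robot.

```bash
cat > h.py <<'E'
import numpy as np, cv2
from scipy.spatial.transform import Rotation as Ro
from cell import env, optics
def cam(n):
    s=env.state(); c=optics.read_camera(n)
    if n=="wrist":
        T=np.eye(4); T[:3,:3]=Ro.from_euler("xyz",s["tcp_rot"]).as_matrix(); T[:3,3]=s["eef_pos"]
        T=T@np.array(c["T_tool_cam"]); c["R"],c["eye"]=T[:3,:3],T[:3,3]
    else: c["R"]=Ro.from_euler("xyz",c["rotation"]).as_matrix()
    return c
def ray(c,uv,z):
    uv=np.atleast_2d(uv).astype(float)
    d=np.c_[(uv[:,0]-c["cx"])/c["fx"],-(uv[:,1]-c["cy"])/c["fy"],-np.ones(len(uv))]@c["R"].T
    e=np.asarray(c["eye"]); return e+d*((z-e[2])/d[:,2])[:,None]
def big(m,roi=None):
    m=m.astype(np.uint8)
    if roi: k=np.zeros_like(m); x0,y0,x1,y1=roi; k[y0:y1,x0:x1]=1; m=m*k
    cs,_=cv2.findContours(m,cv2.RETR_EXTERNAL,cv2.CHAIN_APPROX_NONE)
    return max(cs,key=cv2.contourArea)[:,0,:]
def rect(P): # P Nx2 mm
    (c,s,a)=cv2.minAreaRect(P.astype(np.float32)); return np.round(c,1),np.round(s,1),round(a,2)
E
python3 - <<'E'
from h import *
c=cam("top"); im=c["color"]; hsv=cv2.cvtColor(im,cv2.COLOR_RGB2HSV); H,S,V=cv2.split(hsv)
roi=(268,155,382,245)
g=(H>45)&(H<80)&(S>120)
P=big(g,roi); print("box",rect(ray(c,P,52)[:,:2]), P.min(0),P.max(0))
w=(V>125)&(S<60)
P=big(w,(326,166,374,222)); print("cover",rect(ray(c,P,50)[:,:2]),P.min(0),P.max(0))
for p in [(329,228),(350,193),(349,193)]: print(p,im[p[1],p[0]],ray(c,p,64 if p[1]>220 else 66))
p=(V>60)&(V<140)&(S<40)
P=big(p,(316,212,343,242)); print("pad",rect(ray(c,P,64)[:,:2]),P.min(0),P.max(0))
cv2.imwrite("pics/crop1.png",cv2.resize(im[150:250,262:390,::-1],None,fx=6,fy=6,interpolation=cv2.INTER_NEAREST)[:600])
E
```

```text
box (array([520.3,  13.1]), array([166.8, 218.9]), 4.15) [277 165] [373 239]
cover (array([546.2, -41.2]), array([108.2,  90.1]), 4.05) [328 169] [369 216]
(329, 228) [81 74 78] [[460.51104703   6.52936533  64.        ]]
(350, 193) [115 107 104] [[541.31941585 -44.55780932  66.        ]]
(349, 193) [135 124 117] [[541.36956829 -42.21939881  66.        ]]
pad (array([472.3,   7.5]), array([34.8, 51.3]), 88.78) [321 212] [336 234]
```

View pics/crop1.png

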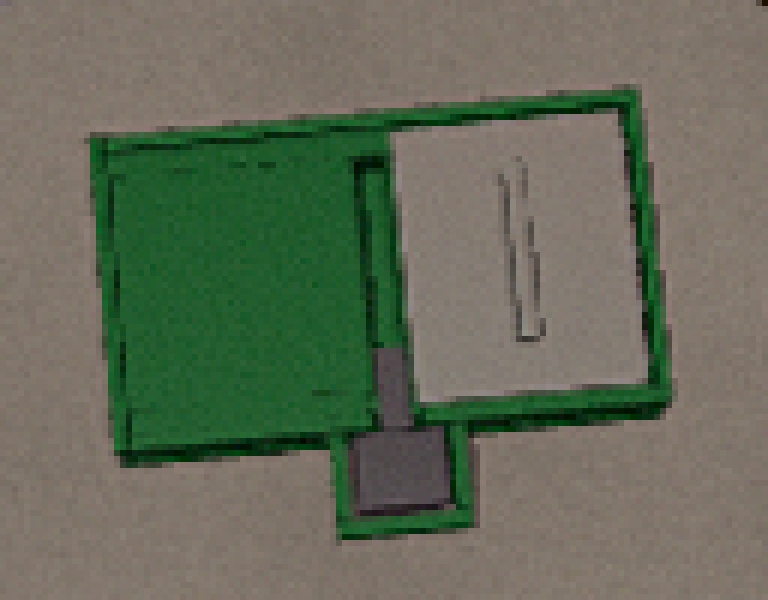

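The crop confirms it: the white cover's rib is at about (349,193), the grey pad at about (329,228), and the catch arm lies ahead of the cover's leading edge. Box yaw is about +4.05° and its origin about (542.3, 13.7). I turn the tool so the jaws open along the box x axis, with the fingers shut.

Call:
apply_moves([
  [0, 0, 6.74, 0, 0, 0, 0],
  [0, 0, 6.74, 0, 0, 0, 0],
  [0, 0, 6.74, 0, 0, 0, 0],
  [0, 0, 6.74, 0, 0, 0, 0],
  [0, 0, 6.74, 0, 0, 0, 0],
])

```text
t: 0.57
eef_pos: [198.8, 592.5, 404.5]
tcp_rot: [-3.141, 0.0, 2.224]
ft_force: [0.2, -0.9, 0.4]
opening: 0.705
```

Call:
apply_moves([
  [0, 0, 6.74, 0, 0, 0, 0],
  [0, 0, 6.74, 0, 0, 0, 0],
  [0, 0, 6.74, 0, 0, 0, 0],
  [0, 0, 6.74, 0, 0, 0, 0],
  [0, 0, 6.74, 0, 0, 0, 0],
])

```text
t: 0.98
eef_pos: [198.8, 592.5, 404.5]
tcp_rot: [-3.141, 0.0, 1.636]
ft_force: [0.7, -0.6, 0.3]
opening: 0.357
```

Call:
apply_moves([
  [0, 0, 0, -0.0375, 0.0137, 0, 0],
  [0, 0, 0, -0.0375, 0.0137, 0, 0],
  [0, 0, 0, -0.0375, 0.0137, 0, 0],
  [0, 0, 0, -0.0375, 0.0137, 0, 0],
  [0, 0, 0, -0.0375, 0.0137, 0, 0],
])

```text
t: 1.4
eef_pos: [280.6, 408.6, 404.6]
tcp_rot: [-3.142, 0.0, 1.642]
ft_force: [1.0, 0.1, -0.3]
opening: 0.025
```

Call:
apply_moves([
  [0, 0, 0, -0.0375, 0.0137, 0, 0],
  [0, 0, 0, -0.0375, 0.0137, 0, 0],
  [0, 0, 0, -0.0375, 0.0137, 0, 0],
  [0, 0, 0, -0.0375, 0.0137, 0, 0],
  [0, 0, 0, -0.0375, 0.0137, 0, 0],
])

```text
t: 1.82
eef_pos: [362.2, 226.3, 404.8]
tcp_rot: [3.141, -0.0, 1.642]
ft_force: [0.6, 0.4, 0.8]
opening: 0.002
```

Call:
apply_moves([
  [0, 0, 0, -0.0375, 0.0137, 0, 0],
  [0, 0, 0, -0.0375, 0.0137, 0, 0],
  [0, 0, 0, -0.0375, 0.0137, 0, 0],
  [0, 0, 0, 0, 0, 0, 0],
  [0, 0, 0, 0, 0, 0, 0],
])

```text
t: 2.23
eef_pos: [411.5, 117.1, 404.6]
tcp_rot: [-3.141, -0.0, 1.637]
ft_force: [-0.1, 0.7, 0.6]
opening: 0.003
```

Run:
```python
from h import *
c=cam("wrist"); s=env.state(); print(s["eef_pos"],s["tcp_rot"],s["opening"],s["t"])
print(np.round(c["T_tool_cam"],3), c["fx"],c["cx"],c["cy"],c.keys())
cv2.imwrite("pics/w1.png",c["color"][...,::-1])
```

```text
[411.00370349 118.2767584  404.59091651] [-3.14115307e+00 -2.35652506e-04  1.63904817e+00] 0.004287916694491217 2.2833
[[-1.0000e-03  9.6600e-01  2.5900e-01  7.2719e+01]
 [ 1.0000e+00  1.0000e-03  0.0000e+00  1.3700e-01]
 [-0.0000e+00  2.5900e-01 -9.6600e-01  2.0013e+01]
 [ 0.0000e+00  0.0000e+00  0.0000e+00  1.0000e+00]] 358.6610881949392 324.66437008617874 196.6235673256975 dict_keys(['color', 'fx', 'fy', 'cx', 'cy', 'T_tool_cam', 'R', 'eye'])
```

View pics/w1.png

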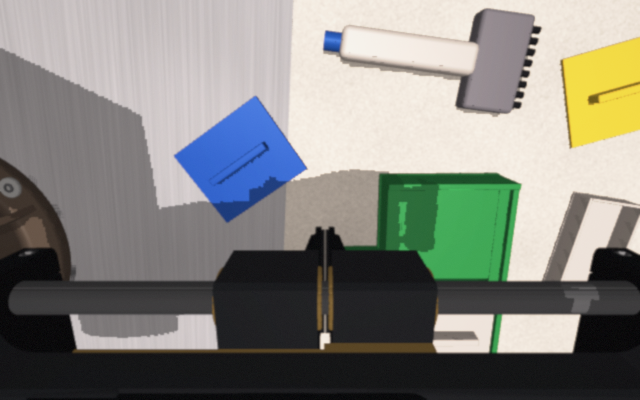

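The picture shows the box's end stop at the upper right (450,180). The pad and cover are hidden by the gripper, so I move behind the rib, where the wrist camera sees both.

Call:
apply_moves([
  [0, 0, 0, -0.04, 0.015, 0, 0],
  [0, 0, 0, -0.04, 0.015, 0, 0],
  [0, 0, 0, -0.04, 0.015, 0, 0],
  [0, 0, 0, -0.04, 0.015, 0, 0],
  [0, 0, 0, -0.04, 0.015, 0, 0],
])

```text
t: 2.7
eef_pos: [498.1, -70.7, 404.8]
tcp_rot: [3.142, -0.0, 1.644]
ft_force: [1.1, 1.2, 0.2]
opening: 0.001
```

Call:
apply_moves([
  [0, 0, 0, 0, 0, 0, 0],
  [0, 0, 0, 0, 0, 0, 0],
  [0, 0, 0, 0, 0, 0, 0],
])

```text
t: 2.95
eef_pos: [497.4, -69.1, 404.4]
tcp_rot: [-3.141, -0.001, 1.643]
ft_force: [-0.1, 0.5, 0.0]
opening: 0.002
```

Run:
```python
from h import *
c=cam("wrist"); s=env.state(); print(s["eef_pos"],s["tcp_rot"],s["t"])
np.savez("w2.npz",**c)
cv2.imwrite("pics/w2.png",c["color"][...,::-1])
```

```text
[497.25798316 -68.81872713 404.61869874] [-3.14100228e+00 -5.08059513e-04  1.64345531e+00] 3.0
```

View pics/w2.png

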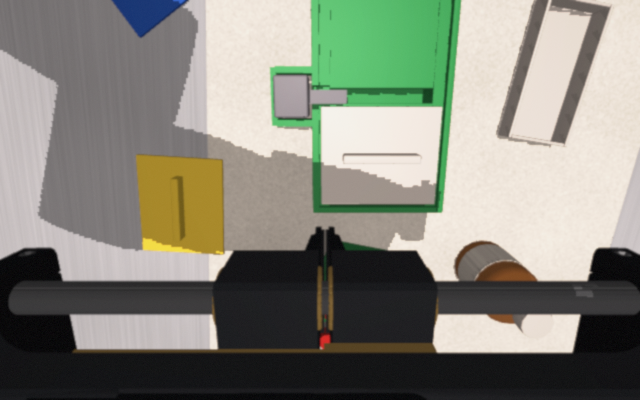

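The picture shows the pad at (275–308, 74–118), the cover with corners near (320,107) and (441,107), and the rib spanning (343–421, ~158).

Run:
```python
from h import *
c=dict(np.load("w2.npz")); im=c["color"]; H,S,V=cv2.split(cv2.cvtColor(im,cv2.COLOR_RGB2HSV))
P=big((S<45)&(V>60)&(V<210),(272,68,309,122)); print("pad px",P.min(0),P.max(0),"->",rect(ray(c,P,64)[:,:2]))
P=big((S<60)&(V>70),(316,104,443,209)); print("cover px",P.min(0),P.max(0),"->",rect(ray(c,P,50)[:,:2]))
print("cover corners",np.round(ray(c,[(320,107),(441,107),(321,206),(436,206)],50)[:,:2],1).tolist())
r=big(((S>100)&(H>45)&(H<80)),(308,0,470,215))
print("rib ends top",np.round(ray(c,[(343,155),(421,155)],66)[:,:2],1).tolist())
```

```text
pad px [273  75] [308 118] -> (array([462.8,   4.7]), array([29.8, 35.7]), 4.01)
cover px [321 106] [442 204] -> (array([547.1, -43.5]), array([110.3,  92.2]), 4.07)
cover corners [[488.2, -2.3], [597.4, 5.5], [495.5, -95.4], [607.0, -87.4]]
rib ends top [[511.7, -42.0], [581.0, -37.0]]
```

Call:
apply_moves([
  [0, 0, 0, 0.038, -0.0146, 0, 0],
  [0, 0, 0, 0.038, -0.0146, 0, 0],
  [0, 0, 0, 0, 0, 0.038, 0],
  [0, 0, 0, 0, 0, 0.038, 0],
  [0, 0, 0, 0, 0, 0.038, 0],
])

```text
t: 3.42
eef_pos: [462.0, 5.7, 290.7]
tcp_rot: [3.138, 0.001, 1.646]
ft_force: [1.0, -0.3, -1.1]
opening: 0.008
```

Call:
apply_moves([
  [0, 0, 0, 0, 0, 0.02, 0],
  [0, 0, 0, 0, 0, 0, 0],
  [0, 0, 0, 0, 0, 0, 0],
])

```text
t: 3.67
eef_pos: [462.9, 4.4, 270.8]
tcp_rot: [-3.14, -0.0, 1.644]
ft_force: [-0.0, 0.8, -0.2]
opening: 0.006
```

Call:
apply_moves([
  [0, 0, 0, 0, 0, 0.01, 0],
  [0, 0, 0, 0, 0, 0.004, 0],
  [0, 0, 0, 0, 0, 0.004, 0],
  [0, 0, 0, 0, 0, 0.003, 0],
  [0, 0, 0, 0, 0, 0, 0],
])

```text
t: 4.08
eef_pos: [463.3, 3.3, 250.2]
tcp_rot: [3.14, 0.0, 1.642]
ft_force: [0.6, 0.1, 2.4]
opening: 0.007
```

Call:
apply_moves([
  [0, 0, 0, 0, 0, 0.002, 0],
  [0, 0, 0, 0, 0, 0.002, 0],
  [0, 0, 0, 0, 0, 0, 0],
])

```text
t: 4.33
eef_pos: [463.3, 3.2, 245.7]
tcp_rot: [3.141, 0.0, 1.641]
ft_force: [0.4, 0.7, 1.1]
opening: 0.002
```

Call:
apply_moves([
  [0, 0, 0, 0, 0, 0.001, 0],
  [0, 0, 0, 0, 0, 0.001, 0],
  [0, 0, 0, 0, 0, 0, 0],
])

```text
t: 4.58
eef_pos: [463.2, 3.1, 244.1]
tcp_rot: [3.141, 0.0, 1.641]
ft_force: [-1.7, 2.1, 11.2]
opening: 0.006
```

Call:
apply_moves([
  [0, 0, 0, 0, 0, 0.001, 0],
  [0, 0, 0, 0, 0, 0, 0],
])

```text
t: 4.75
eef_pos: [463.1, 3.1, 243.8]
tcp_rot: [3.141, 0.0, 1.641]
ft_force: [-3.8, 2.0, 25.3]
opening: 0.003
```

The tab hit its stop with the fingertips at about 54 mm, which is fully down. I lift, cross to behind the rib and open the fingers to 40 mm.

Call:
apply_moves([
  [0, 0, 0, 0, 0, -0.01, 0],
  [0, 0, 0, 0, 0, -0.035, 0],
  [0, 0, 0, -0.0254, 0.0268, 0, 0.04],
  [0, 0, 0, -0.0254, 0.0268, 0, 0.04],
  [0, 0, 0, -0.0254, 0.0268, 0, 0.04],
])

```text
t: 5.17
eef_pos: [549.5, -68.1, 288.5]
tcp_rot: [3.141, 0.0, 1.642]
ft_force: [1.1, 0.7, -0.2]
opening: 0.163
```

Call:
apply_moves([
  [0, 0, 0, 0, 0, 0, 0.04],
  [0, 0, 0, 0, 0, 0, 0.04],
  [0, 0, 0, 0, 0, 0, 0.04],
])

```text
t: 5.42
eef_pos: [548.0, -67.1, 287.1]
tcp_rot: [-3.14, -0.001, 1.641]
ft_force: [-0.5, -0.4, -0.3]
opening: 0.367
```

Run:
```python
from h import *
c=cam("wrist"); s=env.state(); print(s["eef_pos"],s["tcp_rot"],s["opening"],s["t"],s["ft_force"])
np.savez("w3.npz",**c)
cv2.imwrite("pics/w3.png",c["color"][...,::-1])
```

```text
[547.8994488  -66.72790752 287.26406179] [-3.13982435e+00 -6.24655166e-04  1.64162059e+00] 0.3904529499081746 5.4667 [0.49858392 0.17104404 0.34057134]
```

View pics/w3.png

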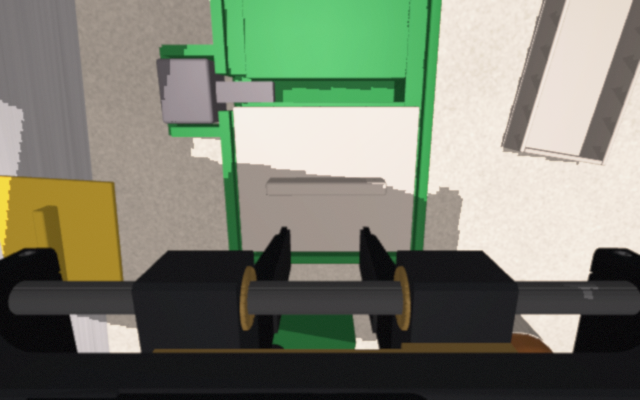

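Run:
```python
from h import *
c=dict(np.load("w3.npz")); im=c["color"]
print("rib top +y/-y edges, base",np.round(ray(c,[(326,179),(326,184)],66)[:,:2],1).tolist(),np.round(ray(c,(326,195),50)[:,:2],1))
print("cover front",np.round(ray(c,[(233,107),(419,107)],50)[:,:2],1).tolist())
print("pad l/r width at 54 / 64:",[np.round(np.linalg.norm(np.diff(ray(c,[(160,60),(211,58)],z)[:,:2],axis=0)),1) for z in (54,64)])
```

```text
rib top +y/-y edges, base [[546.4, -37.7], [546.6, -40.6]] [[547.4 -51.3]]
cover front [[489.1, -1.8], [598.1, 5.8]]
pad l/r width at 54 / 64: [np.float64(28.6), np.float64(27.3)]
```

Call:
apply_moves([
  [0, 0, 0, 0, 0, 0.025, 0.04],
  [0, 0, 0, 0, 0, 0.01, 0.04],
  [0, 0, 0, 0, 0, 0.005, 0.04],
  [0, 0, 0, 0, 0, 0, 0.04],
  [0, 0, 0, 0, 0, 0, 0.04],
])

```text
t: 5.88
eef_pos: [548.7, -66.9, 247.9]
tcp_rot: [-3.141, -0.0, 1.642]
ft_force: [-0.3, -0.2, 0.4]
opening: 0.423
```

Call:
apply_moves([
  [0, 0, 0, 0.005, 0, 0, 0.04],
  [0, 0, 0, 0.005, 0, 0, 0.04],
  [0, 0, 0, 0.005, 0, 0, 0.04],
  [0, 0, 0, 0.005, 0, 0, 0.04],
  [0, 0, 0, 0, 0, 0, 0.04],
])

```text
t: 6.3
eef_pos: [547.2, -46.2, 248.0]
tcp_rot: [3.141, -0.0, 1.642]
ft_force: [0.3, 1.1, -0.4]
opening: 0.417
```

Call:
apply_moves([
  [0, 0, 0, 0.006, 0, 0, 0.04],
  [0, 0, 0, 0.006, 0, 0, 0.04],
  [0, 0, 0, 0.006, 0, 0, 0.04],
  [0, 0, 0, 0.006, 0, 0, 0.04],
  [0, 0, 0, 0, 0, 0, 0.04],
])

```text
t: 6.72
eef_pos: [545.4, -22.1, 247.6]
tcp_rot: [-3.141, -0.0, 1.642]
ft_force: [-0.0, 0.1, -0.1]
opening: 0.421
```

Run:
```python
from h import *
c=cam("wrist"); s=env.state(); print(s["eef_pos"],s["t"],s["ft_force"])
d=cam("top")
cv2.imwrite("pics/m4.png",np.vstack([c["color"][:260,60:600],cv2.resize(d["color"][150:250,262:390],(540,338))])[...,::-1])
```

```text
[545.49812764 -22.52595243 247.63890661] 6.7667 [ 0.41786296  0.29452594 -0.02051959]
```

View pics/m4.png

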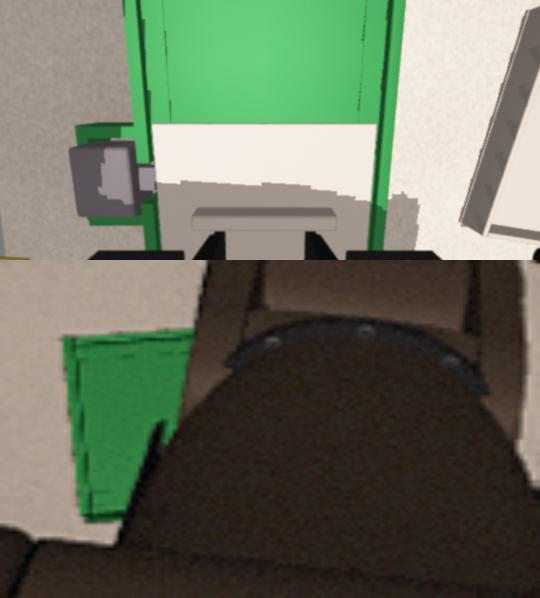

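The cover is sliding flat and has passed the catch. I keep pushing, slowing down near the stop.

Call:
apply_moves([
  [0, 0, 0, 0.007, 0, 0, 0.04],
  [0, 0, 0, 0.007, 0, 0, 0.04],
  [0, 0, 0, 0.007, 0, 0, 0.04],
  [0, 0, 0, 0.007, 0, 0, 0.04],
  [0, 0, 0, 0.007, 0, 0, 0.04],
])

```text
t: 7.23
eef_pos: [543.0, 12.5, 247.7]
tcp_rot: [-3.141, -0.0, 1.642]
ft_force: [-0.4, -1.6, -0.2]
opening: 0.418
```

Call:
apply_moves([
  [0, 0, 0, 0.007, 0, 0, 0.04],
  [0, 0, 0, 0.007, 0, 0, 0.04],
  [0, 0, 0, 0.007, 0, 0, 0.04],
  [0, 0, 0, 0.006, 0, 0, 0.04],
  [0, 0, 0, 0, 0, 0, 0.04],
])

```text
t: 7.65
eef_pos: [541.1, 39.7, 247.7]
tcp_rot: [-3.142, -0.0, 1.642]
ft_force: [-0.2, -0.3, 0.3]
opening: 0.419
```

Call:
apply_moves([
  [0, 0, 0, 0.004, 0, 0, 0.04],
  [0, 0, 0, 0.004, 0, 0, 0.04],
  [0, 0, 0, 0.002, 0, 0, 0.04],
  [0, 0, 0, 0, 0, 0, 0.04],
])

```text
t: 7.98
eef_pos: [540.5, 48.8, 247.8]
tcp_rot: [3.142, -0.0, 1.642]
ft_force: [-0.2, 0.7, -0.3]
opening: 0.421
```

Call:
apply_moves([
  [0, 0, 0, 0.002, 0, 0, 0.04],
  [0, 0, 0, 0.002, 0, 0, 0.04],
  [0, 0, 0, 0, 0, 0, 0.04],
])

```text
t: 8.23
eef_pos: [540.3, 52.7, 247.7]
tcp_rot: [3.141, -0.0, 1.641]
ft_force: [-0.2, 0.1, -0.1]
opening: 0.421
```

Call:
apply_moves([
  [0, 0, 0, 0.001, 0, 0, 0.04],
  [0, 0, 0, 0.001, 0, 0, 0.04],
  [0, 0, 0, 0, 0, 0, 0.04],
])

```text
t: 8.48
eef_pos: [540.1, 54.6, 247.7]
tcp_rot: [3.141, 0.0, 1.642]
ft_force: [0.3, 0.7, -0.1]
opening: 0.421
```

Call:
apply_moves([
  [0, 0, 0, 0.001, 0, 0, 0.04],
  [0, 0, 0, 0.001, 0, 0, 0.04],
  [0, 0, 0, 0, 0, 0, 0.04],
])

```text
t: 8.73
eef_pos: [540.1, 55.3, 248.0]
tcp_rot: [3.141, 0.002, 1.642]
ft_force: [-1.1, -15.4, 3.3]
opening: 0.419
```

Run:
```python
from h import *
c=cam("wrist"); s=env.state(); print(s["eef_pos"],s["t"],s["ft_force"])
np.savez("w5.npz",**c)
cv2.imwrite("pics/w5.png",c["color"][...,::-1])
```

```text
[540.13150255  55.32033291 247.99577159] 8.7833 [ -0.52296964 -15.02372445   3.15456031]
```

View pics/w5.png

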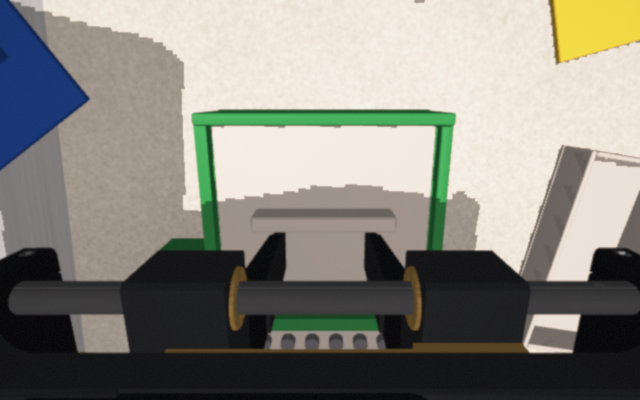

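The cover is against the end stop (15 N reaction). I back off, lift and check.

Call:
apply_moves([
  [0, 0, 0, -0.005, 0, 0, 0.04],
  [0, 0, 0, -0.01, 0, 0, 0.04],
  [0, 0, 0, 0, 0, 0, 0.04],
  [0, 0, 0, 0, 0, -0.03, 0.04],
  [0, 0, 0, 0, 0, -0.04, 0.04],
])

```text
t: 9.2
eef_pos: [540.7, 41.2, 316.0]
tcp_rot: [-3.135, -0.001, 1.641]
ft_force: [0.4, -0.3, -0.5]
opening: 0.419
```

Call:
apply_moves([
  [0, 0, 0, 0, 0, -0.04, 0.04],
  [0, 0, 0, -0.03, 0, -0.02, 0.04],
  [0, 0, 0, -0.035, 0, 0, 0.04],
  [0, 0, 0, 0, 0, 0, 0.04],
  [0, 0, 0, 0, 0, 0, 0.04],
])

```text
t: 9.62
eef_pos: [545.5, -24.5, 377.9]
tcp_rot: [3.141, -0.0, 1.639]
ft_force: [-0.1, 1.0, -0.4]
opening: 0.421
```

Run:
```python
from h import *
c=cam("wrist"); s=env.state(); print(s["eef_pos"],s["t"],s["ft_force"])
im=c["color"]; H,S,V=cv2.split(cv2.cvtColor(im,cv2.COLOR_RGB2HSV))
np.savez("w6.npz",**c)
d=cam("scene")
cv2.imwrite("pics/m6.png",np.vstack([cv2.resize(im,(480,300)),cv2.resize(d["color"][130:310,160:448],(480,300))])[...,::-1])
```

```text
[545.42041658 -23.56790324 377.51065247] 9.6667 [-0.103851   -0.08219996  0.09423039]
```

View pics/m6.png

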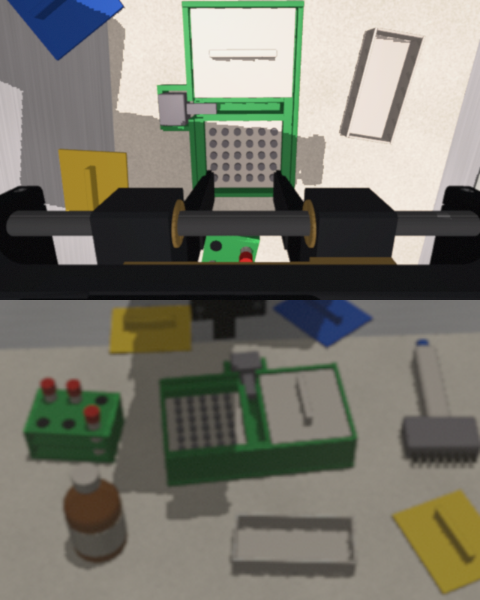

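The cover lies flat on the lid rest against the end stop, the tip well is fully open, and the bystanders look unmoved. The arm is clear, so I hand in.

Run:
```python
from h import *
c=dict(np.load("w6.npz")); H,S,V=cv2.split(cv2.cvtColor(c["color"],cv2.COLOR_RGB2HSV))
P=big((S<60)&(V>90),(252,6,400,138)); print("cover",rect(ray(c,P,50)[:,:2]))
print(env.job_done())
```

```text
cover (array([538.5,  70.1]), array([110.7,  92.3]), 3.85)
the job is handed in; nothing more can be done
None
```

The tip box is open: the snap tab is fully down, and the cover lies flat on the lid rest against the end stop, completely off the tip well. I handed the job in at about 9.7 s.

- **Tab:** I pressed it with the closed fingers until it met its hard stop, with the fingertips at about 54 mm and 25 N on the wrist.
- **Cover:** I pushed the rib's -y face with two fingertips opened to 40 mm. The cover slid freely, and the push stopped with about 15 N against the end stop.
- **Last checks:** The cover measured at (538.5, 70.1) mm, which is box y of about +59 (expected +58), at 3.85° yaw against the box's roughly 4.05°. The pictures showed the tip well fully uncovered and the bottle, basin, pipettor and tube rack looking unmoved, judged by eye only. The arm was clear of everything and no check failed.

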